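Set the optics stage to its mark from the stop side

TASK

Using only the handwheel's handle, wind the lens carriage counter-clockwise past the mark until you feel it come up firmly against its hidden end stop (lean on the handle with 15 to 20 N, never over 25 N), then wind back clockwise, in that one direction, to bring the pointer level with the mark. Let go gently so that the backlash stays taken up, the wheel's return pin still resting against the drive arm, and leave the carriage, the marker and the things around alone.

Things in the scene. Friction and masses are not known exactly. Their poses are not given: they have to be found in the camera images.
- axle (a point): Handwheel axis: point on the vertical axle at the wheel's top face, 76 mm up. Axes: z up, x from the axle to the handle. The aluminium wheel (124 mm across, 10 mm thick) stands on a housing 100 mm square. The stage stands on rubber pads: wheel, rail and marker together yield 1 mm sideways per 6 N of push on the handle and spring back; the pads are harmed beyond 4.3 mm.
- handle (a point): Black round revolving handle standing upright on the wheel, 50 mm from the axle: 18 mm across, 56 mm tall, from 80 to 136 mm above the table, free to spin about its own vertical axis. The point is on its axis 118 mm above the table, the height to take it at; nothing else on the wheel rises above 90 mm.
- dog_face (a point): Drive arm: steel bar 8 mm wide, 9 mm high, reaching 36 mm from the axle over the wheel's face, on the side away from the handle, between two 6 mm pins on the wheel. The point is on its side that the return pin touches, 29 mm from the axle, 82 mm up. The hub turns only when a pin pushes the arm; play 0.4 rad in all (12 mm at the pin), start anywhere in it.
- pin_face (a point): Return pin: of the two pins, the one counter-clockwise of the arm (seen from above), which pushes it when the wheel is wound clockwise. The point is where this pin touches the arm: it coincides with the dog_face point when the pin rests against the arm, and is 12 mm from it when the play lies wholly on that side.
- pointer (a point): Tip of the thin steel pointer, 3 mm wide, on the side of the black lens carriage (80 x 70 x 26 mm, round lens 60 mm across on a post) that slides on the rail. 51.5 mm above the table. Its axes are the stage's: +y along the rail away from the wheel. The end stop is inside the housing, out of sight, and lets the pointer go 7 to 20 mm past the mark.
- mark (a point): The mark: tip of the dark steel tongue, 3 mm wide, on the clamped marker (18 x 16 mm block with a brass screw) on the scale bar beside the rail, 56 mm above the table. Axes as the pointer's: the pointer is at the mark when its y in this frame is 0; positive y means past it. At the start the pointer is short of it by 8 to 35 mm.
- stage: The fixed sole plate under the stage, 170 x 520 x 8 mm, screwed down; origin on the table under the handwheel axis, +y along the rail towards the carriage, +x towards the scale bar. It reaches from y = -95 to +425 mm. The stage's black base plate (150 x 500 x 10 mm) stands on it on four rubber pads.
- carriage: The lens carriage on the rail, not to be touched; its origin, on the table, slides along the stage's y axis, 170 mm nearer the wheel than the pointer.
- wheel: The handwheel with handle and pins; origin on the table under the axle. Counter-clockwise winding (from above) moves the carriage away from the wheel, clockwise back, 12 mm per radian of the hub. The hub resists with about 0.25 N m (5 N at the handle), rising steeply at the hidden end stop; within the play the wheel turns almost freely (0.5 N). All stays where it is left.
- wash_bottle: Bystander: yellow wash bottle, 60 mm across, 150 mm tall; origin under its centre.
- mirror_post: Bystander: small square mirror on a steel post with a black round foot 44 mm across, 106 mm tall; origin under its centre.
- notebook: Bystander: brown notebook 150 x 105 x 22 mm lying flat; origin under its centre.
- switch_box: Bystander: aluminium switch box 80 x 110 x 50 mm with a black knob; origin under its centre.
- marker: The clamped marker block on the scale bar that carries the mark; not to be touched. Its origin lies on the table, 64 mm across and 170 mm along the rail from the mark.

How it is judged:
By the outcome, as a careful person would: the job done as asked, in the order asked, and still so for the second after the job is handed in, with the robot touching nothing.
It also fails if it takes over 61 s, if anything falls off the work surface, if the arm or the gripper's body presses on something with over 40 N, if the wrist force passes 120 N, or if a joint passes its speed limit or range.

ROBOT

A 7-joint arm with a two-finger parallel gripper is mounted at the origin on the work surface. World frame = base frame: x ahead of the robot, y to its left, z up, the work surface at z = 0. Lengths are in m, angles in rad, forces in N, time in s.
With the tool pointing down it reaches from about 0.425 to 0.975 m from the base axis. Payload 16.7 kg.
Tool frame: the origin (TCP) lies at the very end of the fingers, on their centre line; the grasp point (between the pads) lies 19 mm behind it; z points along the fingers, y is the line along which they close (so a half turn about z gives the same grasp; the last joint's range is limited). The gripper opens to 85 mm and grips with 20 to 120 N. Pads are 22 mm wide; open, the fingers measure 114 mm over their backs; the gripper's body (76 mm by 85 mm) begins 54 mm behind the grasp point. The pads swing forward as they close: fully open they stand 13 mm farther back than shut.
Start: joints at [-1.389, 0.426, 0.074, 1.606, -0.034, 1.111, -0.067], TCP at [0.219, 0.638, 0.231] pointing down, gripper open.
Joint ranges: [-2.85, 2.85], [-0.5, 2.14], [-1.23, 1.37], [0.21, 2.46], [-1.02, 4.16], [0.16, 2.05], [-2.73, 2.73]. Speed limits (rad/s): [1.89, 1.89, 2.39, 2.39, 3.01, 3.01, 3.01].

INTERFACE

Orientations are given as a rotation vector (axis times angle).
In Python, from rig import * gives the robot as it stands.
- The arm moves only by the tool carry_out, never from a script. Its argument "series" is a list that holds one entry, the list of rows, each a list of 6 numbers: the shift along the tool's x, y, z each as a share of 0.02 m, from -1 to 1, then the turn, a rotation vector about the tool's x, y, z each as a share of 0.15 rad, from -1 to 1. A call has 1 to 5 rows; each row shifts and turns the commanded pose from where the row before left it, along the tool's axes as they then stand; what a row does not reach is not made up. A row lasts 1/10 s, in which the tool goes at most 50 mm and 8.59 degrees, less where a joint would pass 70% of its speed; a pose out of reach is approached as far as the arm can. A call with a number of a shift or a turn outside -1 to 1 is refused whole. A call with a gripper value outside its range is refused whole. "grip" is the opening, from 0 (shut) to 1 (fully open), set as the call begins (left out, the last holds). The fingers move at their own pace and stop on an object; "force" is the grip in N (left out, the last holds). Time passes only in rows, so rows that do not move let the fingers close. It gives the time, the measured TCP pose, the force, the opening and the grip force at its end, in the units of the state.
- sense(): the state, without advancing time (a new reading comes with each control period).
- snapshot(name): name is "side" or "top"; returns a dict with "image" (420x560x3 uint8, red, green, blue), "fx", "fy", "cx", "cy" (pixels), "dist_coeffs" ([k1, k2, p1, p2, k3] as OpenCV has them; the pictures are not rectified), "rvec" (rotation vector, rad) and "tvec" (3), from world to camera coordinates, as OpenCV has them. Camera axes: x right, y down, z forward; pixel columns grow to the right and rows downward; lengths in m; the calibration is good to about 2 mm. A picture is of the moment at which its call begins. There is no depth.
- close_job(): hands the job in; it is judged then, once.
The state is a dict: "clock": time; "joints": joint angles; "joint_velocities": joint speeds; "joint_torque": joint torques, N m; "tcp_pos": TCP position; "orientation": TCP orientation; "contact_force": force on the tool from outside, world axes, zero at the start; "torque": the same for the moment, N m; "opening": finger opening in m; "grasp_force": force on a finger pad.
Only numpy, scipy, OpenCV 4.12 (cv2) and the standard library are available. Lean on these libraries where they do the work, as an engineer would, in place of code of your own. Each camera call takes 0.05 s, during which the arm holds its last target. There are 200 camera calls.

## Working session

There is one attempt and no reset: what is moved stays moved. The work goes in short steps, Python scripts to look and compute and a tool call to move; the robot and the scene stay as the last step left them, time stands still between calls to the robot, and variables do not carry over. Pictures are saved under pics/ and viewed, at most 10 in all, crops included, and the job is handed in when it is done.

Besides the shell and the picture viewer there is one more tool, called by a JSON object that holds its "op" and its "data". carry_out: Moves the arm, as the interface text tells. Shift numbers are shares of 0.02 m and turn numbers shares of 0.15 rad, none past 1 either way. Its arguments: {"type":"object","properties":{"series":{"type":"array"},"grip":{"type":"number"},"force":{"type":"number"}},"required":["series"]}

```bash
mkdir -p pics
cat > h.py <<'E'
from rig import *
import numpy as np, cv2
from scipy.spatial.transform import Rotation as R
def ray(s,u,v):
    K=np.array([[s['fx'],0,s['cx']],[0,s['fy'],s['cy']],[0,0,1.]])
    p=cv2.undistortPoints(np.array([[[u,v]]],float),K,np.array(s['dist_coeffs'],float))[0,0]
    Rm=cv2.Rodrigues(np.array(s['rvec'],float))[0];t=np.array(s['tvec'],float).ravel()
    return -Rm.T@t, Rm.T@np.array([p[0],p[1],1.])
def plane(s,u,v,z):
    c,d=ray(s,u,v); return c+d*(z-c[2])/d[2]
def proj(s,P):
    K=np.array([[s['fx'],0,s['cx']],[0,s['fy'],s['cy']],[0,0,1.]])
    return cv2.projectPoints(np.array(P,float).reshape(-1,3),np.array(s['rvec'],float),np.array(s['tvec'],float),K,np.array(s['dist_coeffs'],float))[0].reshape(-1,2)
def tri(s1,a,s2,b):
    c1,d1=ray(s1,*a);c2,d2=ray(s2,*b)
    x=np.linalg.lstsq(np.c_[d1,-d2],c2-c1,rcond=None)[0]
    p,q=c1+d1*x[0],c2+d2*x[1]
    return (p+q)/2,np.linalg.norm(p-q)
def save(s,n,crop=None,k=1):
    im=s['image']
    if crop: im=im[crop[1]:crop[3],crop[0]:crop[2]]
    cv2.imwrite('pics/'+n+'.png',cv2.resize(im,None,fx=k,fy=k,interpolation=cv2.INTER_CUBIC)[:,:,::-1])
E
python3 - <<'E'
from h import *
for n in('side','top'):
    s=snapshot(n);save(s,n+'0',k=1.4); print(n,s['fx'],ray(s,280,210))
    np.save(n+'0.npy',s,allow_pickle=True)
s=sense();print(s)
E
```

```text
side 545.1360976099977 (array([ 0.03634616, -0.83818372,  1.09483103]), array([ 0.38721494,  0.59869599, -0.70138264]))
top 441.5282047307637 (array([ 0.52962598, -0.03971074,  1.16692013]), array([ 0.08325665, -0.01793186, -0.99656198]))
{'clock': 0.1, 'joints': array([-1.38950535,  0.42670681,  0.07386765,  1.60653573, -0.03408946,
        1.11081172, -0.06708634]), 'joint_velocities': array([ 5.54385022e-04, -1.81438426e-03,  8.88867967e-05, -3.51832543e-03,
       -2.42345826e-04,  7.35798066e-04,  2.00451679e-05]), 'joint_torque': array([ 9.34532698e-03, -9.51526237e+01,  3.77144024e+00, -4.64407861e+01,
        1.96518627e-02,  6.50317466e-03,  3.28645604e-05]), 'tcp_pos': array([0.21915045, 0.63804265, 0.23065936]), 'orientation': array([-5.17264494e-01, -3.09861834e+00,  1.88190519e-03]), 'contact_force': array([ 0.48856239, -0.10861948,  0.1064157 ]), 'torque': array([ 0.01312236,  0.01599138, -0.03419267]), 'grasp_force': 0.0, 'opening': 0.0852119665658541}
```

View pics/side0.png

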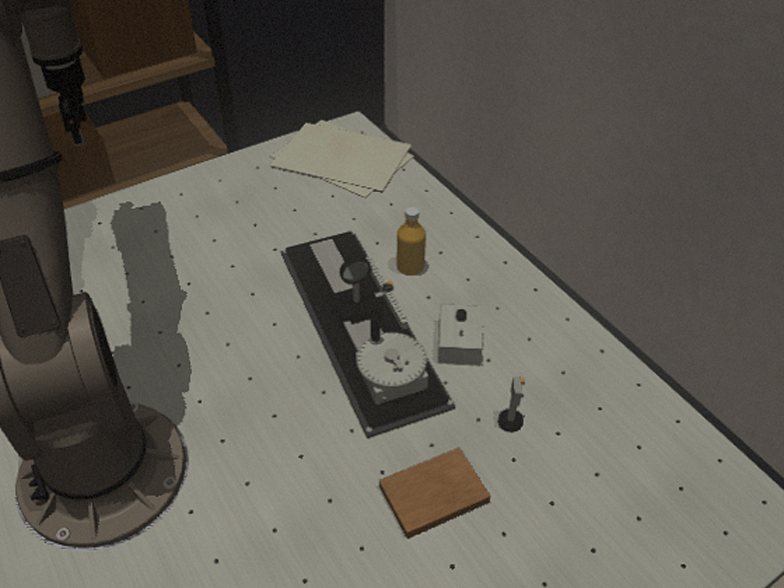

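View pics/top0.png

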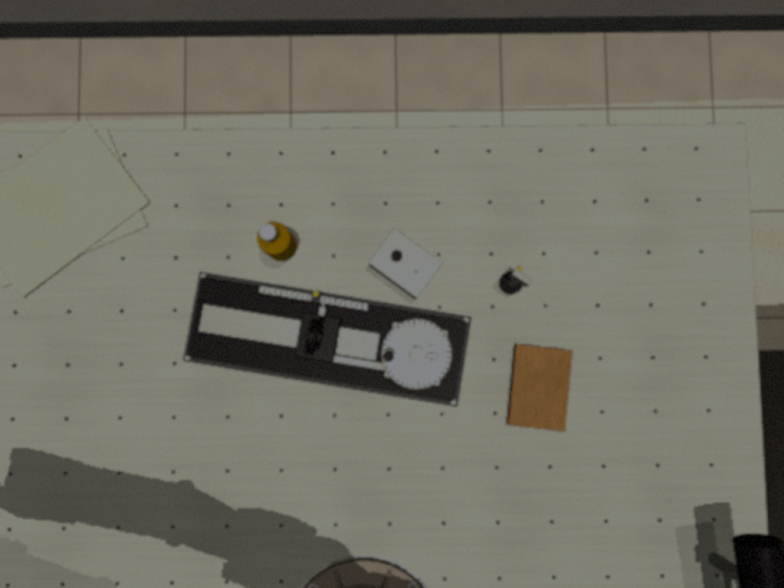

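Run:
```python
from h import *
a=np.load('top0.npy',allow_pickle=True).item();b=np.load('side0.npy',allow_pickle=True).item()
save(a,'topc',(180,190,340,295),5);save(b,'sidec',(230,170,330,300),4.6)
print(proj(a,[[.22,.64,.23],[0,0,0],[.5,0,0],[.5,.1,0]]))
# sole-plate corners rough
for u,v in((203,275),(470,318),(457,403),(187,358)): print(plane(a,u/1.4,v/1.4,.008))
```

```text
[[-55.73560915 401.7699235 ]
 [259.46512952 455.23166223]
 [257.57230145 258.41507417]
 [219.55376287 258.88763597]]
[0.66662219 0.29489483 0.008     ]
[ 0.57949234 -0.20635779  0.008     ]
[ 0.42170202 -0.17869684  0.008     ]
[0.5112471  0.32345558 0.008     ]
```

View pics/topc.png

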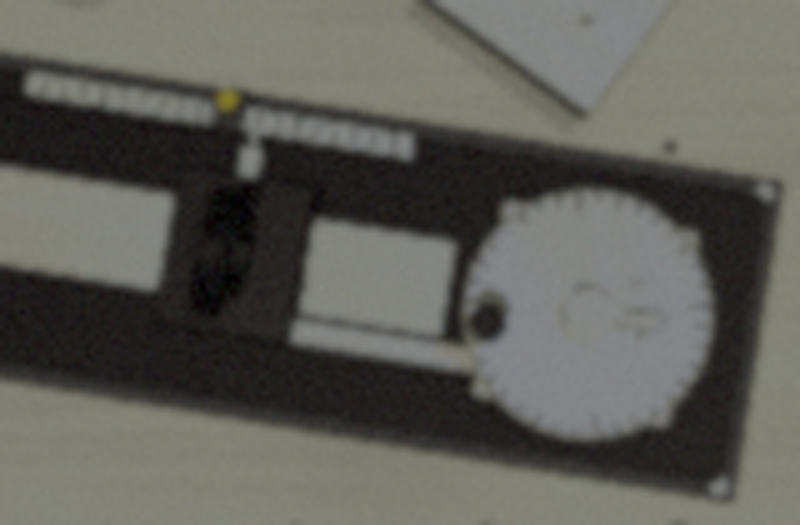

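View pics/sidec.png

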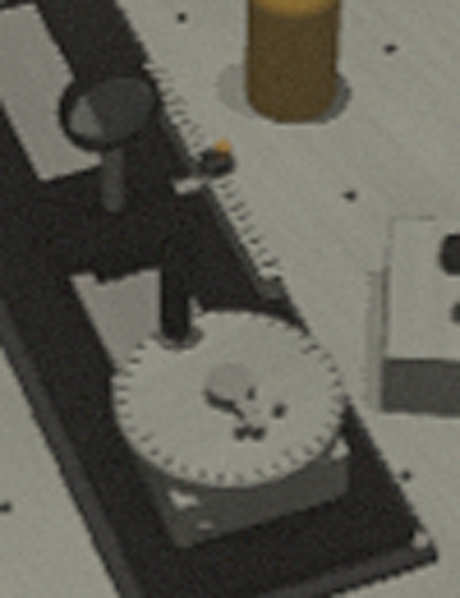

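```bash
cat >> h.py <<'E'
def avg(n,k=6):
    S=[snapshot(n) for _ in range(k)]; s=S[0]; s['image']=np.clip(np.mean([x['image'].astype(float) for x in S],0),0,255).astype(np.float32); return s
def zoom(s,crop,k,gain=1.6):
    im=s['image'][crop[1]:crop[3],crop[0]:crop[2]]; im=np.clip(im*gain,0,255).astype(np.uint8)
    im=cv2.resize(im,None,fx=k,fy=k,interpolation=cv2.INTER_NEAREST)[:,:,::-1].copy()
    for c in range(crop[0],crop[2],5): cv2.putText(im,str(c),((c-crop[0])*k,8),0,.3,(0,255,255),1)
    for r in range(crop[1]+5,crop[3],5): cv2.putText(im,str(r),(0,(r-crop[1])*k+8),0,.3,(0,255,255),1)
    return im
E
python3 - <<'E'
from h import *
a=avg('top');b=avg('side')
np.save('top1.npy',a,allow_pickle=True);np.save('side1.npy',b,allow_pickle=True)
A=zoom(a,(210,200,250,235),10,2.5);A2=zoom(a,(270,225,326,282),7,1.3)
B=zoom(b,(255,195,295,230),10,2);B2=zoom(b,(252,235,308,280),7,1.3)
def stk(*l):
    h=max(x.shape[0] for x in l);return np.hstack([np.pad(x,((0,h-x.shape[0]),(0,0),(0,0))) for x in l])
cv2.imwrite('pics/z1.png',np.vstack([stk(A,B),]));X=stk(A2,B2);cv2.imwrite('pics/z2.png',X)
E
```

```text
(no output)
```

View pics/z1.png

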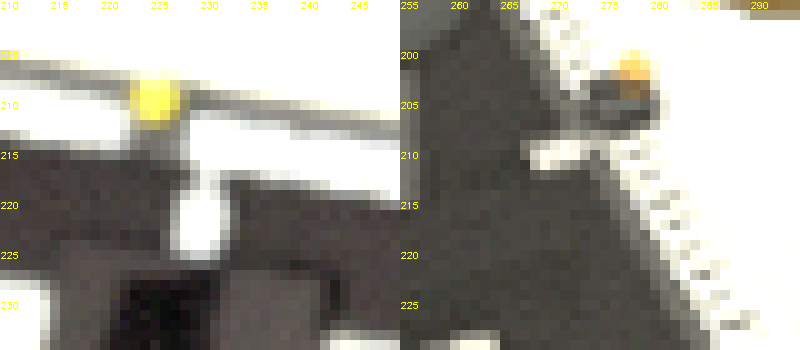

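View pics/z2.png

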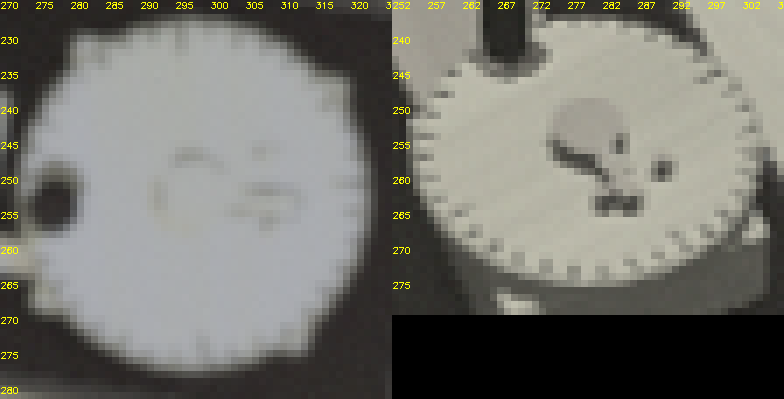

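```bash
cat >> h.py <<'E'
def wheel(s,z,bbox,thr):
    x0,y0,x1,y1=bbox; g=s['image'][y0:y1,x0:x1].astype(np.float32).mean(2)
    m=(g>thr).astype(np.uint8); m=cv2.morphologyEx(m,cv2.MORPH_CLOSE,np.ones((5,5)));m=cv2.morphologyEx(m,cv2.MORPH_OPEN,np.ones((9,9)))
    c=max(cv2.findContours(m,0,1)[0],key=cv2.contourArea); c=cv2.convexHull(c)
    e=cv2.fitEllipse(c); return np.array(e[0])+[x0,y0],e
E
python3 - <<'E'
from h import *
a=np.load('top1.npy',allow_pickle=True).item();b=np.load('side1.npy',allow_pickle=True).item()
ca,e=wheel(a,.076,(265,222,330,285),90);print(ca,e);cb,e2=wheel(b,.076,(250,232,312,280),100);print(cb,e2)
print('axle tri',tri(a,ca,b,cb),plane(a,*ca,.076),plane(b,*cb,.076))
# handle top from both views: dark blob
for s,n,bb in((a,'t',(270,245,283,261)),(b,'s',(258,222,275,248))):
    g=s['image'].mean(2)[bb[1]:bb[3],bb[0]:bb[2]]; m=g<60; y,x=np.nonzero(m); print(n,g.min(),m.sum(),x.mean()+bb[0],y.mean()+bb[1],y.min()+bb[1],y.max()+bb[1],x.min()+bb[0],x.max()+bb[0])
A=ca; h=None
# stage axis from sole corners (both long edges)
C=[plane(a,u/1.4,v/1.4,.008)[:2] for u,v in((203,275),(470,318),(457,403),(187,358))]
d=(C[0]-C[1])/np.linalg.norm(C[0]-C[1]);d2=(C[3]-C[2])/np.linalg.norm(C[3]-C[2]);print(d,d2)
y=(d+d2);y/=np.linalg.norm(y);x=np.array([y[1],-y[0]])
o=plane(a,*ca,.076)[:2]
for c in C: print('corner',(c-o)@x,(c-o)@y)
for p,z in(((225.5,209.5),.075),((230,217),.0515),((229.5,221),.0515),((276.8,253),.136)):
    q=plane(a,*p,z)[:2]-o; print(p,q+o,q@x,q@y)
for p,z in(((270,210),.0515),((277.5,202),.075)):
    q=plane(b,*p,z)[:2]-o; print(p,q+o,q@x,q@y)
g=a['image'].mean(2);print(np.round(g[206:228,220:238]).astype(int))
g=b['image'].mean(2);print(np.round(g[200:216,262:284]).astype(int))
E
```

```text
[297.21994781 252.40879822] ((32.219947814941406, 30.408798217773438), (49.75489044189453, 50.83513641357422), 171.0228271484375)
[281.50046349 243.28346634] ((31.500463485717773, 11.283466339111328), (64.08259582519531, 65.28043365478516), 129.94322204589844)
axle tri (array([ 0.51733832, -0.09908686,  0.11456435]), np.float64(0.003262359409581785)) [ 0.51545447 -0.10036541  0.076     ] [ 0.53771395 -0.07088469  0.076     ]
t 28.777779 64 273.984375 252.671875 245 257 270 279
s 24.388891 235 267.468085106383 230.08510638297872 222 243 258 274
[0.17125623 0.98522652] [0.17555316 0.98446995]
corner 0.08033747439480436 0.4154855296249624
corner 0.08144736092930838 -0.09328216239317258
corner -0.07874908486881137 -0.09340190786370152
corner -0.07763635149499326 0.41667076427839683
(225.5, 209.5) [0.6237181  0.07582486] 0.07607121312362272 0.1922945578535936
(230, 217) [0.60655549 0.06701455] 0.060696352377317436 0.18064162940244516
(229.5, 221) [0.59642879 0.06833326] 0.05049439909594051 0.18018434323518542
(276.8, 253) [ 0.51544724 -0.04948535] -0.008829981585257843 0.05010799710374009
[... 2592 characters left out ...]
0  71  79  73  63  72  96 125
  139 139 138 138]
 [ 36  36  37  37  33  58  79  97 117 130 122 107  94  95 120 134 132 117
  122 137 138 139]
 [ 36  34  34  31  30  52 104 129 124 126 125  92  54  89 116 114  93 112
  138 135 137 139]
 [ 32  32  32  29  31  27  91 122 104  84  70  52  57  53 105 139 134 132
  124 129 136 137]
 [ 30  33  29  32  31  31  42  50  45  41  37  35  52  58  73 116 124 100
  108 132 137 137]
 [ 28  33  31  32  35  32  33  34  33  34  36  33  38  55  58 104 123 123
  137 133 131 134]
 [ 33  35  38  35  34  33  35  34  35  36  35  35  39  51  57  66 112 134
  128 110 100 123]
 [ 36  37  35  35  35  35  35  34  34  35  36  34  36  38  53  59  94 114
   94  94 126 134]]
```

The pictures show the handwheel at about (297,252) in the top view with its black handle at (277,253). The light pointer has its tip at (230,217), and the marker's brass screw is at (225.5,209.5), so the pointer is roughly 12 mm short. I'm starting the approach: raise, turn, then travel.

{"op": "carry_out", "data": {"series": [[[0, 0, -0.2, 0, 0, 1], [0, 0, -0.2, 0, 0, 1], [0, 0, -0.2, 0, 0, 1], [0, 0, -0.2, 0, 0, 1], [0, 0, -0.2, 0, 0, 1]]], "grip": 1}}

```text
clock: 1.2
tcp_pos: [0.2192, 0.6384, 0.2515]
orientation: [-1.625, -2.689, -0.0]
contact_force: [0.6, -0.4, -0.0]
opening: 0.0855
grasp_force: 0.0
```

{"op": "carry_out", "data": {"series": [[[0, 0, 0, 0, 0, 1], [0, 0, 0, 0, 0, 1], [0, 0, 0, 0, 0, 1], [0, 0, 0, 0, 0, 1], [0, 0, 0, 0, 0, 1]]]}}

```text
clock: 1.7
tcp_pos: [0.2192, 0.6384, 0.2513]
orientation: [-2.496, -1.907, 0.0]
contact_force: [-0.1, -0.8, 0.6]
opening: 0.0852
grasp_force: 0.0
```

{"op": "carry_out", "data": {"series": [[[0, 0, 0, 0, 0, 1], [0, 0, 0, 0, 0, 1], [-0.35, 0.5, 0, 0, 0, 0], [-0.69, 1, 0, 0, 0, 0], [-0.69, 1, 0, 0, 0, 0]]]}}

```text
clock: 2.2
tcp_pos: [0.2437, 0.5811, 0.2511]
orientation: [2.744, 1.529, -0.0]
contact_force: [0.7, -0.2, 0.1]
opening: 0.0853
grasp_force: 0.0
```

{"op": "carry_out", "data": {"series": [[[-0.69, 1, 0, 0, 0, 0], [-0.69, 1, 0, 0, 0, 0], [-0.69, 1, 0, 0, 0, 0], [-0.69, 1, 0, 0, 0, 0], [-0.69, 1, 0, 0, 0, 0]]]}}

```text
clock: 2.7
tcp_pos: [0.2919, 0.469, 0.2514]
orientation: [-2.745, -1.528, -0.0]
contact_force: [-0.3, -0.6, 0.8]
opening: 0.0854
grasp_force: 0.0
```

{"op": "carry_out", "data": {"series": [[[-0.69, 1, 0, 0, 0, 0], [-0.69, 1, 0, 0, 0, 0], [-0.69, 1, 0, 0, 0, 0], [-0.69, 1, 0, 0, 0, 0], [-0.69, 1, 0, 0, 0, 0]]]}}

```text
clock: 3.2
tcp_pos: [0.3401, 0.3575, 0.2513]
orientation: [-2.748, -1.522, -0.0]
contact_force: [0.4, 0.5, 0.3]
opening: 0.0853
grasp_force: 0.0
```

{"op": "carry_out", "data": {"series": [[[-0.69, 1, 0, 0, 0, 0], [-0.69, 1, 0, 0, 0, 0], [-0.69, 1, 0, 0, 0, 0], [-0.69, 1, 0, 0, 0, 0], [-0.69, 1, 0, 0, 0, 0]]]}}

```text
clock: 3.7
tcp_pos: [0.3879, 0.2459, 0.2513]
orientation: [-2.748, -1.522, -0.0]
contact_force: [0.1, -0.4, 1.3]
opening: 0.0856
grasp_force: 0.0
```

{"op": "carry_out", "data": {"series": [[[-0.69, 1, 0, 0, 0, 0], [-0.69, 1, 0, 0, 0, 0], [-0.69, 1, 0, 0, 0, 0], [-0.69, 1, 0, 0, 0, 0], [-0.69, 1, 0, 0, 0, 0]]]}}

```text
clock: 4.2
tcp_pos: [0.4357, 0.1343, 0.2513]
orientation: [-2.748, -1.522, -0.0]
contact_force: [0.5, -0.4, 0.1]
opening: 0.0853
grasp_force: 0.0
```

Run:
```python
from h import *
a=np.load('top1.npy',allow_pickle=True).item();b=np.load('side1.npy',allow_pickle=True).item()
def cen(w): y,x=np.indices(w.shape);return np.array([(w*x).sum(),(w*y).sum()])/w.sum()
o=plane(a,297.22,252.41,.076)
# handle, top: dark weight in box
g=a['image'].mean(2)[246:261,272:282];w=np.clip(75-g,0,None);w[:, :0]=0;ht=cen(w)+[272,246]
# side: column centre of handle rows
g=b['image'].mean(2)
for r in range(216,245,2): print(r,np.round(g[r,260:278]).astype(int))
print('handle top',ht,plane(a,*ht,.136),plane(a,*ht,.118)); h=plane(a,*ht,.136)
for z in(.08,.136): print(z,proj(b,[*h[:2],z]))
print('r',np.linalg.norm((h-o)[:2]))
# screw in both
S=[]
for s,(x0,y0,x1,y1) in((a,(219,204,232,214)),(b,(272,197,284,207))):
    im=s['image'][y0:y1,x0:x1]; w=np.clip(im[...,0]-im[...,2]-35,0,None); S.append(cen(w)+[x0,y0])
print('screw',S,tri(a,S[0],b,S[1]))
# arm/pin dark spots in side on z=.085
for p in((281.5,248),(287.5,251),(284,261),(290,259),(280,245)): 
    q=plane(b,*p,.085); print(p,q[:2]-o[:2])
```

```text
216 [33 34 35 33 35 33 35 36 36 36 36 35 32 33 32 33 47 61]
218 [36 35 35 35 34 36 35 35 36 34 38 36 34 32 36 36 36 48]
220 [34 35 34 36 35 35 35 35 33 30 31 33 31 34 34 36 36 36]
222 [34 34 30 31 33 32 32 31 32 33 32 33 31 33 36 35 34 36]
224 [32 33 32 30 33 34 31 31 32 33 32 31 30 34 35 35 36 35]
226 [28 30 31 28 30 35 34 32 32 34 33 34 30 33 34 36 36 35]
228 [46 61 65 69 56 30 35 36 34 36 34 34 33 34 35 35 36 34]
230 [120 118 119 122  90  25  31  33  30  33  31  30  36  34  37  33  34  35]
232 [115 117 117 121  90  25  30  30  32  32  29  35  35  35  35  36  37  35]
234 [114 116 116 120  90  27  32  33  32  31  29  47  47  32  36  35  35  35]
236 [116 116 117 119  90  28  29  31  30  30  27  73  90  62  33  31  35  35]
238 [115 117 117 118  88  25  30  32  33  32  27  72 101  93 116 143 143 123]
240 [117 116 116 121  92  35  31  31  31  33  28  76 122 137 139 136 135 135]
242 [117 116 105  92  82  53  26  28  31  32  36  60  75  74 113 140 139 139]
244 [112 126 142 134 103  89  98  83  61  61  79  81  84 122 143 138 137 135]
handle top [276.41172672 253.42895067] [ 0.51446371 -0.04856926  0.136     ] [ 0.51419897 -0.04872394  0.118     ]
0.08 [[268.92675774 240.33611546]]
0.136 [[268.69558563 224.88412049]]
r 0.05180564364329438
screw [array([225.12930335, 209.59007191]), array([277.97051109, 201.29357793])] (array([0.62415586, 0.07926391, 0.05669085]), np.float64(0.0021655613614112224))
(281.5, 248) [0.00936235 0.00953906]
(287.5, 251) [ 0.01648036 -0.00664225]
(284, 261) [-0.00820837 -0.02892872]
(290, 259) [ 0.00750085 -0.03143686]
(280, 245) [0.01159328 0.01988573]
```

Run:
```python
from h import *
a=np.load('top1.npy',allow_pickle=True).item();b=np.load('side1.npy',allow_pickle=True).item()
o=plane(a,297.22,252.41,.076)
t=np.linspace(0,2*np.pi,73);P=np.c_[o[0]+.062*np.cos(t),o[1]+.062*np.sin(t),t*0+.076]
q=proj(b,P);print('pred side wheel',q.min(0),q.max(0)); q=proj(a,P);print('pred top wheel',q.min(0),q.max(0))
g=b['image'].mean(2)
print(np.round(g[256,250:262]),np.round(g[256,298:310]));print(np.round(g[230:242,283]),np.round(g[268:282,275]))
g=a['image'].mean(2);print(np.round(g[247,268:280]),np.round(g[247,314:326]));print(np.round(g[222:234,297]),np.round(g[270:284,297]))
```

```text
pred side wheel [255.19626993 235.93455361] [305.5292331  274.07352565]
pred top wheel [272.04954511 227.25662053] [322.38028585 277.76487859]
[ 36.  37.  37.  32.  74. 114. 123. 128. 134. 135. 135. 135.] [135. 136. 136. 126. 115. 108.  91.  81. 115. 136. 125. 116.]
[ 35.  35.  36.  36.  36.  36.  32.  72. 143. 140. 135. 134.] [138. 139. 140. 140. 140. 137. 125.  95.  61.  64.  66.  59.  62.  61.]
[125.  97.  56.  34.  57.  95. 118. 125. 122. 119. 120. 126.] [133. 133. 132. 132. 131. 125. 113.  90.  62.  39.  32.  33.]
[ 41.  29.  29.  30.  38.  71. 107. 124. 128. 129. 130. 131.] [133. 132. 131. 130. 129. 128. 123. 101.  63.  37.  36.  35.  40.  51.]
```

{"op": "carry_out", "data": {"series": [[[-0.69, 1, 0, 0, 0, 0], [-0.69, 1, 0, 0, 0, 0], [-0.69, 1, 0, 0, 0, 0], [-0.69, 1, 0, 0, 0, 0], [-0.69, 1, 0, 0, 0, 0]]]}}

```text
clock: 4.7
tcp_pos: [0.4835, 0.0228, 0.2513]
orientation: [-2.748, -1.522, -0.0]
contact_force: [0.6, 0.9, -0.5]
opening: 0.0851
grasp_force: 0.0
```

{"op": "carry_out", "data": {"series": [[[-0.69, 1, 0, 0, 0, 0], [-0.69, 1, 0, 0, 0, 0], [-0.4, 0.6, 0, 0, 0, 0], [0, 0, 0, 0, 0, 0]]]}}

```text
clock: 5.1
tcp_pos: [0.5087, -0.036, 0.2513]
orientation: [2.75, 1.517, -0.001]
contact_force: [-0.1, 0.8, 0.7]
opening: 0.0853
grasp_force: 0.0
```

{"op": "carry_out", "data": {"series": [[[-0.39, 0.56, 0.5, 0, 0, 0], [0, 0, 1, 0, 0, 0], [0, 0, 1, 0, 0, 0], [0, 0, 1, 0, 0, 0], [0, 0, 0.8, 0, 0, 0]]]}}

```text
clock: 5.6
tcp_pos: [0.5132, -0.0454, 0.1643]
orientation: [-2.748, -1.522, 0.001]
contact_force: [-0.4, -0.1, -0.6]
opening: 0.0855
grasp_force: 0.0
```

Run:
```python
from h import *
s=snapshot('side');save(s,'pre',(220,140,340,290),4)
a=np.load('top1.npy',allow_pickle=True).item();b=np.load('side1.npy',allow_pickle=True).item()
print('screw corrected',tri(a,(225.13,209.59),b,(279.4,200.3)))
```

```text
screw corrected (array([0.62548991, 0.07776165, 0.06094494]), np.float64(0.00182613809135134))
```

View pics/pre.png

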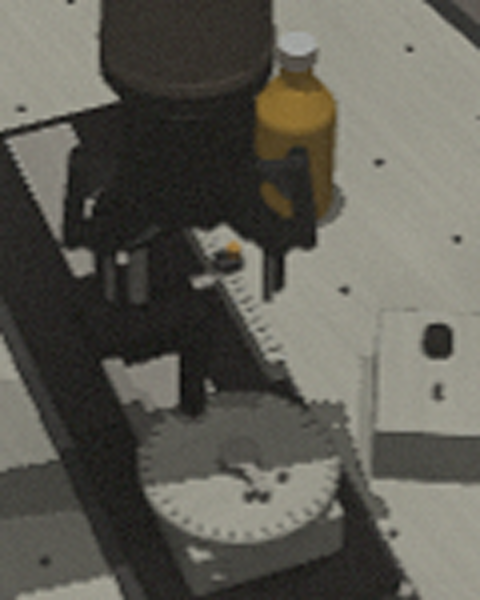

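{"op": "carry_out", "data": {"series": [[[0, 0, 1, 0, 0, 0], [0, 0, 1, 0, 0, 0], [0, 0, 0.8, 0, 0, 0], [0, 0, 0.4, 0, 0, 0], [0, 0, 0, 0, 0, 0]]]}}

```text
clock: 6.15
tcp_pos: [0.5135, -0.0457, 0.1011]
orientation: [-2.748, -1.521, 0.002]
contact_force: [-0.4, 0.4, 1.2]
opening: 0.085
grasp_force: 0.0
```

{"op": "carry_out", "data": {"series": [[[0, 0, 0, 0, 0, 0], [0, 0, 0, 0, 0, 0], [0, 0, 0, 0, 0, 0], [0, 0, 0, 0, 0, 0], [0, 0, 0, 0, 0, 0]]], "grip": 0, "force": 40}}

```text
clock: 6.65
tcp_pos: [0.5142, -0.0456, 0.1016]
orientation: [2.749, 1.521, 0.001]
contact_force: [-0.5, 1.2, 4.2]
opening: 0.0169
grasp_force: 39.6
```

{"op": "carry_out", "data": {"series": [[[0, 0, 0, 0, 0, 0], [0, 0, 0, 0, 0, 0], [0, 0, 0, 0, 0, 0]]]}}

```text
clock: 6.95
tcp_pos: [0.5144, -0.0457, 0.1016]
orientation: [2.749, 1.521, 0.001]
contact_force: [-0.2, 1.4, 5.7]
opening: 0.017
grasp_force: 39.7
```

```bash
cat >> h.py <<'E'
def rows(p0,C,r,ths):
    """tool-axis shares from p0 along circle points; prints"""
    M=R.from_rotvec(sense()['orientation']).as_matrix(); out=[];p=np.array(p0,float)
    for t in ths:
        d=np.array([C[0]+r*np.cos(t),C[1]+r*np.sin(t)])-p
        k=np.round(M[:2,:2].T@d/.02,2); p=p+M[:2,:2]@(k*.02); out.append([float(k[0]),float(k[1])])
    for i in range(0,len(out),5): print(out[i:i+5])
    print('end',p); return p
def state(C=None):
    s=sense();p=s['tcp_pos'][:2];f=s['contact_force'];print('t',s['clock'],'p',p.round(4),s['tcp_pos'][2].round(4),'f',f.round(1),'|fxy|',np.hypot(*f[:2]).round(1))
    if C is not None:
        d=p-C;r=np.hypot(*d);u=d/r;print('th',np.arctan2(d[1],d[0]).round(4),'r',r.round(4),'fr',(f[:2]@u).round(2),'ft',(f[:2]@np.array([-u[1],u[0]])).round(2))
E
python3 - <<'E'
from h import *
C=np.array([.5153,-.0957]);state(C)
p=sense()['tcp_pos'][:2];d=p-C;t=np.arctan2(d[1],d[0])
rows(p,C,.05,t+np.arange(1,21)*.08)
E
```

```text
t 6.95 p [ 0.5144 -0.0457] 0.1016 f [-0.2  1.4  5.7] |fxy| 1.4
th 1.5896 r 0.05 fr 1.41 ft 0.18
[[-0.12, -0.16], [-0.12, -0.16], [-0.14, -0.14], [-0.16, -0.13], [-0.16, -0.12]]
[[-0.17, -0.1], [-0.18, -0.09], [-0.18, -0.08], [-0.19, -0.06], [-0.19, -0.05]]
[[-0.2, -0.03], [-0.2, -0.01], [-0.2, -0.0], [-0.2, 0.02], [-0.2, 0.03]]
[[-0.19, 0.05], [-0.19, 0.06], [-0.18, 0.08], [-0.18, 0.1], [-0.17, 0.11]]
end [ 0.4654413  -0.09815088]
```

{"op": "carry_out", "data": {"series": [[[-0.12, -0.16, -0.03, 0, 0, 0], [-0.12, -0.16, 0, 0, 0, 0], [-0.14, -0.14, 0, 0, 0, 0], [-0.16, -0.13, 0, 0, 0, 0], [-0.16, -0.12, 0, 0, 0, 0]]]}}

```text
clock: 7.45
tcp_pos: [0.4948, -0.0501, 0.1019]
orientation: [2.748, 1.521, 0.001]
contact_force: [5.9, -1.4, -7.1]
opening: 0.0167
grasp_force: 39.3
```

{"op": "carry_out", "data": {"series": [[[-0.17, -0.1, 0, 0, 0, 0], [-0.18, -0.09, 0, 0, 0, 0], [-0.18, -0.08, 0, 0, 0, 0], [-0.19, -0.06, 0, 0, 0, 0], [-0.19, -0.05, 0, 0, 0, 0]]]}}

```text
clock: 7.95
tcp_pos: [0.4788, -0.0615, 0.1019]
orientation: [2.748, 1.521, 0.002]
contact_force: [7.3, 1.2, -9.0]
opening: 0.0168
grasp_force: 39.2
```

```bash
python3 -c "
from h import *
state(np.array([.5153,-.0957]))"
```

```text
t 7.95 p [ 0.4788 -0.0615] 0.1019 f [ 7.3  1.2 -9. ] |fxy| 7.4
th 2.388 r 0.05 fr -4.45 ft -5.87
```

Run:
```python
from h import *
C=np.array([.5159,-.0963]);state(C)
p=sense()['tcp_pos'][:2];d=p-C;t=np.arctan2(d[1],d[0])
rows(p,C,.05,t+np.arange(1,21)*.08)
```

```text
t 7.95 p [ 0.4788 -0.0615] 0.1019 f [ 7.3  1.2 -9. ] |fxy| 7.4
th 2.3875 r 0.0509 fr -4.44 ft -5.87
[[-0.21, 0.01], [-0.2, -0.01], [-0.2, -0.0], [-0.19, 0.01], [-0.2, 0.04]]
[[-0.2, 0.05], [-0.19, 0.06], [-0.18, 0.08], [-0.18, 0.09], [-0.16, 0.11]]
[[-0.16, 0.12], [-0.15, 0.13], [-0.14, 0.15], [-0.13, 0.15], [-0.11, 0.17]]
[[-0.1, 0.17], [-0.09, 0.18], [-0.07, 0.19], [-0.06, 0.19], [-0.04, 0.19]]
end [ 0.4826442  -0.13373403]
```

{"op": "carry_out", "data": {"series": [[[-0.21, 0.01, 0.02, 0, 0, 0], [-0.2, -0.01, 0, 0, 0, 0], [-0.2, 0, 0, 0, 0, 0], [-0.19, 0.01, 0, 0, 0, 0], [-0.2, 0.04, 0, 0, 0, 0]]]}}

```text
clock: 8.45
tcp_pos: [0.4691, -0.0786, 0.1017]
orientation: [2.748, 1.522, 0.002]
contact_force: [4.8, 4.5, -0.6]
opening: 0.0165
grasp_force: 40.0
```

{"op": "carry_out", "data": {"series": [[[-0.2, 0.05, 0, 0, 0, 0], [-0.19, 0.06, 0, 0, 0, 0], [0, 0, 0, 0, 0, 0]]]}}

```text
clock: 8.75
tcp_pos: [0.4667, -0.0867, 0.1017]
orientation: [2.749, 1.521, 0.002]
contact_force: [4.0, 1.8, -1.5]
opening: 0.0166
grasp_force: 39.9
```

Run:
```python
from h import *
state(np.array([.5159,-.0963]))
a=avg('top',4);np.save('top2.npy',a,allow_pickle=True);print(np.round(a['image'].mean(2)[206:228,216:236]).astype(int))
b=avg('side',3);np.save('side2.npy',b,allow_pickle=True);print(np.round(b['image'].mean(2)[198:216,262:284]).astype(int))
```

```text
t 8.75 p [ 0.4667 -0.0867] 0.1017 f [ 4.   1.8 -1.5] |fxy| 4.4
th 2.9498 r 0.0501 fr -3.55 ft -2.54
[[ 92  98 106 111 113 115 118 121 125 130 129 129 128 129 132 132 132 132
  132 131]
 [ 62  64  69  75  77  82  91  97 109 115 115 113 112 116 122 128 129 129
  130 131]
 [ 59  58  59  57  56  58  63  73  91  98  97  86  78  81  97 108 112 115
  119 123]
 [ 90  88  85  76  66  62  59  73  92 100  98  80  60  50  57  66  74  82
   92  99]
 [116 115 116 108  97  91  81  82  95 101 100  81  60  46  44  44  50  56
   62  67]
 [117 122 130 126 121 118 101  83  84  90  89  74  63  73  76  70  64  63
   64  63]
 [120 125 131 127 126 124 105  77  66  68  68  62  66  98 111 101  96  98
   98  91]
 [117 124 127 124 124 124 101  68  54  50  54  56  71 110 126 119 121 127
  126 116]
 [ 88  98 105 103 105 105  83  59  50  47  52  56  73 113 127 120 124 134
  132 120]
 [ 48  53  60  59  65  64  53  48  57  57  51  53  73 107 124 122 126 131
  130 118]
 [ 28  30  29  29  33  32  33  53  80  77  53  40  60  89 106 109 112 117
  117 113]
 [ 28  31  28  26  27  30  41  68  99  90  54  32  39  50  61  65
[... 1845 characters left out ...]
9  29  31  31  54  78  83 126
  153 153 153 149]
 [ 32  31  31  30  33  28  31  28  33  31  30  28  27  36 116 148 152 155
  150 147 150 153]
 [ 30  32  27  28  31  29  32  27  29  28  26  32  28  59 104 109 112 138
  148 148 147 150]
 [ 30  28  29  32  31  30  28  31  33  29  31  30  28  46 100 139 146 144
  144 151 148 149]
 [ 29  28  29  29  28  29  30  29  29  26  26  29  28  34 117 152 142 121
  129 145 145 148]
 [ 27  29  29  30  28  28  33  33  29  31  33  30  25  35  55 115 116 119
  150 134 133 147]
 [ 30  30  30  30  31  29  27  25  29  28  31  31  30  35  52  97 135 142
  140 143 145 144]
 [ 30  29  29  25  28  28  30  26  31  33  26  32  32  35  53  56  77  98
   87  81 124 151]]
```

Run:
```python
from h import *
a=np.load('top2.npy',allow_pickle=True).item()
o=np.array([.5155,-.1004]);y=np.array([.1734,.9848]);x=np.array([y[1],-y[0]])
f=lambda p,z:(lambda q:np.round([q@x*1e3,q@y*1e3],2))(plane(a,*p,z)[:2]-o)
im=a['image'][204:214,219:232];w=np.clip(im[...,0]-im[...,2]-35,0,None);Y,X=np.indices(w.shape);sc=((w*X).sum()/w.sum()+219,(w*Y).sum()/w.sum()+204)
print('screw',sc,[ (z,f(sc,z)) for z in(.06,.065,.07,.075)])
g=a['image'].mean(2)
def edge(v,c0,thr):  # subpixel crossing
    return c0+np.interp(thr,v,np.arange(len(v))) if v[-1]>v[0] else c0+np.interp(-thr,-v,np.arange(len(v)))
for r in(212,213,214):
    L=edge(g[r,221:225],221,88);Rr=edge(g[r,226:231],226,88);print('block',r,L,Rr,'top-left z.065',f((L,r),.065),'z.056',f((L,r),.056),'right z.056',f((Rr,r),.056),'z.045',f((Rr,r),.045))
for nm,c in(('top1',230),('top2',224)):
    g=np.load(nm+'.npy',allow_pickle=True).item()['image'].mean(2)
    for r in(217,218,220,221,222,223,224):
        k=np.arange(c-7,c+7);w=np.clip(g[r,c-7:c+7]-32,0,None);q=(w*k).sum()/w.sum();print(nm,r,q.round(2),f((q,r),.0515))
```

```text
screw (np.float64(225.37551020408162), np.float64(209.8478134110787)) [(0.06, array([ 76.1 , 194.26])), (0.065, array([ 75.77, 193.66])), (0.07, array([ 75.44, 193.07])), (0.075, array([ 75.11, 192.47]))]
block 212 222.5958084201645 228.67624018079152 top-left z.065 [ 69.32 199.61] z.056 [ 69.86 200.73] right z.056 [ 72.34 185.6 ] z.045 [ 73.02 186.82]
block 213 222.40458015267177 228.43010746125253 top-left z.065 [ 66.77 199.66] z.056 [ 67.29 200.78] right z.056 [ 69.74 185.79] z.045 [ 70.4  187.01]
block 214 221.77131794774255 228.37916660308838 top-left z.065 [ 64.04 200.8 ] z.056 [ 64.54 201.93] right z.056 [ 67.23 185.49] z.045 [ 67.86 186.71]
top1 217 232.35 [ 61.6  174.79]
top1 218 230.69 [ 58.42 178.52]
top1 220 229.72 [ 53.03 180.07]
top1 221 229.75 [ 50.54 179.57]
top1 222 229.64 [ 48.   179.43]
top1 223 229.42 [ 45.42 179.54]
top1 224 229.28 [ 42.86 179.46]
top2 217 225.39 [ 58.76 192.17]
top2 218 223.84 [ 55.63 195.6 ]
top2 220 223.82 [ 50.62 194.8 ]
top2 221 223.75 [ 48.09 194.56]
top2 222 223.59 [ 45.53 194.52]
top2 223 223.5 [ 43.   194.31]
top2 224 223.43 [ 40.47 194.07]
```

Run:
```python
from h import *
C=np.array([.5164,-.0965]);state(C)
p=sense()['tcp_pos'][:2];d=p-C;t=np.arctan2(d[1],d[0])
q=rows(p,C,.05,t+np.arange(1,6)*.06)
rows(q,C,.05,t+.3+np.arange(1,31)*.05)
```

```text
t 9.1 p [ 0.4668 -0.0865] 0.1017 f [4.7 1.9 0.3] |fxy| 5.1
th 2.9433 r 0.0506 fr -4.26 ft -2.8
[[-0.13, 0.09], [-0.13, 0.06], [-0.13, 0.08], [-0.13, 0.08], [-0.12, 0.09]]
end [ 0.46674727 -0.10162163]
[[-0.1, 0.07], [-0.09, 0.09], [-0.09, 0.09], [-0.08, 0.09], [-0.08, 0.1]]
[[-0.07, 0.1], [-0.07, 0.1], [-0.07, 0.11], [-0.06, 0.11], [-0.05, 0.11]]
[[-0.05, 0.12], [-0.04, 0.12], [-0.03, 0.12], [-0.03, 0.12], [-0.02, 0.12]]
[[-0.02, 0.13], [-0.01, 0.12], [-0.0, 0.12], [-0.0, 0.13], [0.01, 0.12]]
[[0.01, 0.13], [0.02, 0.12], [0.03, 0.12], [0.03, 0.12], [0.04, 0.12]]
[[0.04, 0.12], [0.05, 0.11], [0.06, 0.12], [0.06, 0.1], [0.07, 0.11]]
end [ 0.51795466 -0.1464578 ]
```

{"op": "carry_out", "data": {"series": [[[-0.13, 0.09, 0, 0, 0, 0], [-0.13, 0.06, 0, 0, 0, 0], [-0.13, 0.08, 0, 0, 0, 0], [-0.13, 0.08, 0, 0, 0, 0], [-0.12, 0.09, 0, 0, 0, 0]]]}}

```text
clock: 9.6
tcp_pos: [0.4664, -0.1013, 0.1016]
orientation: [-2.748, -1.521, -0.001]
contact_force: [1.6, 5.4, 3.1]
opening: 0.0167
grasp_force: 40.4
```

{"op": "carry_out", "data": {"series": [[[-0.1, 0.07, 0, 0, 0, 0], [0, 0, 0, 0, 0, 0]]]}}

```text
clock: 9.8
tcp_pos: [0.4667, -0.104, 0.1016]
orientation: [-2.749, -1.521, -0.001]
contact_force: [3.3, 4.4, 2.7]
opening: 0.0168
grasp_force: 40.3
```

{"op": "carry_out", "data": {"series": [[[-0.09, 0.09, 0, 0, 0, 0], [0, 0, 0, 0, 0, 0]]]}}

```text
clock: 10.0
tcp_pos: [0.4672, -0.1063, 0.1016]
orientation: [-2.748, -1.521, -0.001]
contact_force: [2.4, 4.7, 2.9]
opening: 0.0172
grasp_force: 40.3
```

{"op": "carry_out", "data": {"series": [[[-0.09, 0.09, 0, 0, 0, 0], [0, 0, 0, 0, 0, 0]]]}}

```text
clock: 10.2
tcp_pos: [0.4677, -0.1088, 0.1016]
orientation: [-2.748, -1.521, -0.001]
contact_force: [2.6, 5.7, 2.3]
opening: 0.0166
grasp_force: 40.3
```

{"op": "carry_out", "data": {"series": [[[-0.08, 0.09, 0, 0, 0, 0], [0, 0, 0, 0, 0, 0]]]}}

```text
clock: 10.4
tcp_pos: [0.4684, -0.1111, 0.1016]
orientation: [-2.748, -1.521, -0.001]
contact_force: [2.5, 4.8, 3.3]
opening: 0.017
grasp_force: 40.4
```

{"op": "carry_out", "data": {"series": [[[-0.08, 0.1, 0, 0, 0, 0], [0, 0, 0, 0, 0, 0]]]}}

```text
clock: 10.6
tcp_pos: [0.4692, -0.1135, 0.1016]
orientation: [-2.748, -1.521, -0.001]
contact_force: [2.0, 5.1, 3.8]
opening: 0.0164
grasp_force: 40.4
```

{"op": "carry_out", "data": {"series": [[[-0.07, 0.1, 0, 0, 0, 0], [0, 0, 0, 0, 0, 0]]]}}

```text
clock: 10.8
tcp_pos: [0.4701, -0.1157, 0.1016]
orientation: [-2.748, -1.521, -0.0]
contact_force: [2.0, 5.7, 3.9]
opening: 0.0171
grasp_force: 40.4
```

{"op": "carry_out", "data": {"series": [[[-0.08, 0.12, 0, 0, 0, 0], [0, 0, 0, 0, 0, 0]]]}}

```text
clock: 11.0
tcp_pos: [0.4713, -0.1183, 0.1016]
orientation: [-2.748, -1.521, -0.0]
contact_force: [2.9, 5.1, 4.3]
opening: 0.0166
grasp_force: 40.5
```

{"op": "carry_out", "data": {"series": [[[-0.06, 0.11, 0, 0, 0, 0], [0, 0, 0, 0, 0, 0]]]}}

```text
clock: 11.2
tcp_pos: [0.4725, -0.1205, 0.1016]
orientation: [-2.748, -1.521, -0.0]
contact_force: [0.9, 5.5, 4.1]
opening: 0.0165
grasp_force: 40.5
```

{"op": "carry_out", "data": {"series": [[[-0.06, 0.11, 0, 0, 0, 0], [0, 0, 0, 0, 0, 0]]]}}

```text
clock: 11.4
tcp_pos: [0.4737, -0.1226, 0.1016]
orientation: [-2.748, -1.521, -0.0]
contact_force: [2.3, 5.8, 4.1]
opening: 0.0163
grasp_force: 40.5
```

{"op": "carry_out", "data": {"series": [[[-0.05, 0.12, 0, 0, 0, 0], [0, 0, 0, 0, 0, 0]]]}}

```text
clock: 11.6
tcp_pos: [0.4751, -0.1247, 0.1016]
orientation: [-2.748, -1.521, -0.0]
contact_force: [1.1, 6.7, 5.2]
opening: 0.0169
grasp_force: 40.6
```

{"op": "carry_out", "data": {"series": [[[-0.04, 0.12, 0, 0, 0, 0], [0, 0, 0, 0, 0, 0]]]}}

```text
clock: 11.8
tcp_pos: [0.4767, -0.1267, 0.1016]
orientation: [-2.748, -1.521, -0.0]
contact_force: [-0.5, 5.1, 5.8]
opening: 0.0164
grasp_force: 40.6
```

{"op": "carry_out", "data": {"series": [[[-0.04, 0.12, 0, 0, 0, 0], [0, 0, 0, 0, 0, 0]]]}}

```text
clock: 12.0
tcp_pos: [0.4782, -0.1287, 0.1015]
orientation: [-2.748, -1.521, 0.0]
contact_force: [-0.4, 5.5, 6.2]
opening: 0.0169
grasp_force: 40.7
```

{"op": "carry_out", "data": {"series": [[[-0.03, 0.12, -0.01, 0, 0, 0], [0, 0, 0, 0, 0, 0]]]}}

```text
clock: 12.2
tcp_pos: [0.4798, -0.1304, 0.1016]
orientation: [-2.747, -1.521, 0.0]
contact_force: [-0.1, 6.3, 3.7]
opening: 0.017
grasp_force: 40.5
```

{"op": "carry_out", "data": {"series": [[[-0.02, 0.13, 0, 0, 0, 0], [0, 0, 0, 0, 0, 0]]]}}

```text
clock: 12.4
tcp_pos: [0.4817, -0.1321, 0.1016]
orientation: [-2.747, -1.521, 0.001]
contact_force: [-1.0, 4.8, 4.3]
opening: 0.0169
grasp_force: 40.5
```

{"op": "carry_out", "data": {"series": [[[-0.01, 0.13, 0, 0, 0, 0], [0, 0, 0, 0, 0, 0]]]}}

```text
clock: 12.6
tcp_pos: [0.4837, -0.1338, 0.1016]
orientation: [-2.747, -1.52, 0.001]
contact_force: [-1.0, 5.1, 4.7]
opening: 0.0165
grasp_force: 40.6
```

{"op": "carry_out", "data": {"series": [[[0, 0.13, 0, 0, 0, 0], [0, 0, 0, 0, 0, 0]]]}}

```text
clock: 12.8
tcp_pos: [0.4858, -0.1353, 0.1016]
orientation: [-2.748, -1.52, 0.001]
contact_force: [-2.2, 4.2, 5.9]
opening: 0.0172
grasp_force: 40.6
```

{"op": "carry_out", "data": {"series": [[[0, 0.13, 0, 0, 0, 0], [0, 0, 0, 0, 0, 0]]]}}

```text
clock: 13.0
tcp_pos: [0.488, -0.1368, 0.1016]
orientation: [-2.748, -1.52, 0.001]
contact_force: [-2.9, 4.1, 5.2]
opening: 0.017
grasp_force: 40.6
```

{"op": "carry_out", "data": {"series": [[[0, 0.13, 0, 0, 0, 0], [0, 0, 0, 0, 0, 0]]]}}

```text
clock: 13.2
tcp_pos: [0.4903, -0.1383, 0.1016]
orientation: [-2.748, -1.52, 0.001]
contact_force: [-3.5, 3.7, 5.1]
opening: 0.0169
grasp_force: 40.6
```

{"op": "carry_out", "data": {"series": [[[0.01, 0.13, 0, 0, 0, 0], [0, 0, 0, 0, 0, 0]]]}}

```text
clock: 13.4
tcp_pos: [0.4926, -0.1396, 0.1016]
orientation: [-2.748, -1.52, 0.001]
contact_force: [-3.5, 3.0, 5.2]
opening: 0.017
grasp_force: 40.6
```

{"op": "carry_out", "data": {"series": [[[0.02, 0.13, 0, 0, 0, 0], [0, 0, 0, 0, 0, 0]]]}}

```text
clock: 13.6
tcp_pos: [0.4951, -0.1408, 0.1016]
orientation: [-2.749, -1.52, 0.001]
contact_force: [-3.8, 3.2, 4.7]
opening: 0.0167
grasp_force: 40.6
```

{"op": "carry_out", "data": {"series": [[[0.03, 0.13, 0, 0, 0, 0], [0, 0, 0, 0, 0, 0]]]}}

```text
clock: 13.8
tcp_pos: [0.4977, -0.1417, 0.1016]
orientation: [-2.749, -1.52, 0.001]
contact_force: [-4.4, 1.0, 4.4]
opening: 0.0167
grasp_force: 40.6
```

{"op": "carry_out", "data": {"series": [[[0.03, 0.12, 0, 0, 0, 0], [0, 0, 0, 0, 0, 0]]]}}

```text
clock: 14.0
tcp_pos: [0.5, -0.1425, 0.1016]
orientation: [-2.749, -1.52, 0.001]
contact_force: [-4.3, 2.1, 5.7]
opening: 0.0168
grasp_force: 40.6
```

{"op": "carry_out", "data": {"series": [[[0.03, 0.12, 0, 0, 0, 0], [0, 0, 0, 0, 0, 0]]]}}

```text
clock: 14.2
tcp_pos: [0.5025, -0.1433, 0.1017]
orientation: [-2.749, -1.52, 0.001]
contact_force: [-4.7, 0.6, 4.3]
opening: 0.0167
grasp_force: 40.6
```

{"op": "carry_out", "data": {"series": [[[0.04, 0.12, 0, 0, 0, 0], [0, 0, 0, 0, 0, 0]]]}}

```text
clock: 14.4
tcp_pos: [0.505, -0.1439, 0.1016]
orientation: [2.749, 1.521, -0.001]
contact_force: [-3.7, 0.8, 4.1]
opening: 0.0165
grasp_force: 40.5
```

{"op": "carry_out", "data": {"series": [[[0.05, 0.12, 0, 0, 0, 0], [0, 0, 0, 0, 0, 0]]]}}

```text
clock: 14.6
tcp_pos: [0.5069, -0.1443, 0.1015]
orientation: [-2.748, -1.52, 0.002]
contact_force: [-9.2, 0.4, 8.8]
opening: 0.0168
grasp_force: 41.1
```

{"op": "carry_out", "data": {"series": [[[0.02, 0.05, 0, 0, 0, 0], [0, 0, 0, 0, 0, 0]]]}}

```text
clock: 14.8
tcp_pos: [0.5075, -0.1444, 0.1015]
orientation: [-2.748, -1.519, 0.003]
contact_force: [-11.6, 1.0, 11.7]
opening: 0.0169
grasp_force: 41.4
```

{"op": "carry_out", "data": {"series": [[[0.03, 0.07, -0.02, 0, 0, 0], [0, 0, 0, 0, 0, 0]]]}}

```text
clock: 15.0
tcp_pos: [0.5082, -0.1444, 0.1015]
orientation: [-2.747, -1.519, 0.005]
contact_force: [-14.4, 2.5, 8.8]
opening: 0.0166
grasp_force: 41.2
```

{"op": "carry_out", "data": {"series": [[[0.03, 0.06, -0.01, 0, 0, 0], [0, 0, 0, 0, 0, 0], [0, 0, 0, 0, 0, 0]]]}}

```text
clock: 15.3
tcp_pos: [0.5088, -0.1445, 0.1015]
orientation: [-2.746, -1.518, 0.006]
contact_force: [-17.1, 2.7, 10.7]
opening: 0.0169
grasp_force: 41.3
```

Run:
```python
from h import *
C=np.array([.5164,-.0965]);state(C)
a=avg('top',4);np.save('top3.npy',a,allow_pickle=True)
print(np.round(a['image'].mean(2)[207:228,210:232]).astype(int))
state(C)
```

```text
t 15.3 p [ 0.5088 -0.1445] 0.1015 f [-17.1   2.7  10.7] |fxy| 17.3
th -1.7279 r 0.0486 fr -0.01 ft -17.28
[[107 100  93  94  95  88  80  77  79  81  82  85  86  96 106 112 109  95
   85  84  89  99]
 [130 128 118 120 123 115  96  93  98  96  88  82  78  85  98 105 103  86
   66  58  63  78]
 [136 132 120 125 134 128 114 119 128 125 116 108  92  83  93 101  97  78
   59  53  58  64]
 [134 129 121 127 134 130 122 128 136 132 128 125 105  78  76  86  80  65
   60  83  95  96]
 [116 114 110 120 130 129 129 133 134 130 131 131 107  74  63  60  61  58
   71 109 127 122]
 [ 71  72  79  95 108 114 118 121 120 118 126 124 100  68  54  46  52  57
   76 116 131 122]
 [ 32  34  43  53  62  68  79  98  96  90 102 100  80  58  45  43  48  57
   77 114 129 123]
 [ 28  29  26  32  30  40  67  98  92  63  55  57  47  38  37  35  44  49
   71 101 118 121]
 [ 28  30  30  30  39  60  84 106  94  55  33  29  28  28  29  29  34  37
   46  66  84  97]
 [ 28  31  29  34  53  90 110 118 105  72  38  27  27  25  25  28  28  29
   34  36  44  54]
 [ 28  29  30  35  66 110 130 134 122  89  42  25  28  28  29  2
[... 363 characters left out ...]
28  29  28  31  30
   29  30  30  28]
 [ 31  32  31  34  49  61  69  71  57  36  25  22  19  24  22  26  25  28
   24  22  22  27]
 [ 29  28  30  30  28  26  28  28  26  31  30  31  26  25  27  26  24  21
   21  16  18  23]
 [ 15  18  20  23  17  16  16  13  17  30  34  36  35  37  37  35  33  31
   27  21  12  18]
 [  8  13  10  14  10  13  10  14  18  27  37  36  36  38  36  38  38  37
   33  23  12  15]
 [ 11  10   6   6  10   6  11  12  18  30  36  36  35  37  39  38  37  37
   34  24  13  20]
 [ 14   8   9   8  11  10  13  11  18  30  37  37  38  38  36  35  38  36
   34  22  15  22]]
t 15.5 p [ 0.5088 -0.1445] 0.1015 f [-17.9   1.9   9.2] |fxy| 18.0
th -1.7283 r 0.0486 fr 0.89 ft -18.0
```

```bash
cat > m.py <<'E'
from h import *
o=np.array([.5155,-.1004]);y=np.array([.1734,.9848]);x=np.array([y[1],-y[0]])
def st(q): q=np.asarray(q)[:2]-o; return np.round([q@x*1e3,q@y*1e3],2)
def screw(s,bb,thr=35):
    im=s['image'][bb[1]:bb[3],bb[0]:bb[2]];w=np.clip(im[...,0]-im[...,2]-thr,0,None);Y,X=np.indices(w.shape);return np.array([(w*X).sum()/w.sum()+bb[0],(w*Y).sum()/w.sum()+bb[1]])
def blob(s,bb,base):
    g=s['image'].mean(2)[bb[1]:bb[3],bb[0]:bb[2]];w=np.clip(g-base,0,None);Y,X=np.indices(w.shape);return np.array([(w*X).sum()/w.sum()+bb[0],(w*Y).sum()/w.sum()+bb[1]])
E
python3 - <<'E'
from m import *
T=[np.load(f'top{i}.npy',allow_pickle=True).item() for i in(1,2,3)];b=np.load('side1.npy',allow_pickle=True).item()
S=[screw(t,(219,204,232,214)) for t in T];print('screws',np.round(S,2))
Pl=[blob(T[0],(225,219,235,226),35),blob(T[1],(219,218,229,226),35),blob(T[2],(212,216,222,224),35)];print('plates',np.round(Pl,2))
for s,p,t in zip(S,Pl,T):
    print('plate',st(plane(t,*p,.0515)),'screw',[(z,st(plane(t,*s,z))) for z in(.06,.07)])
sb=screw(b,(272,197,284,207));pb=blob(b,(266,207,273,213),42);print(sb,pb)
for off in((0,0),(1.4,-1),(1.4,0),(0,-1)):
    print(off,'plate',tri(T[0],Pl[0],b,pb+off),'screw',tri(T[0],S[0],b,sb+off))
# tip rows fit in each
for t,(r0,r1,c) in zip(T,((216,219,230),(215,218,224),(213,216,217))):
    g=t['image'].mean(2); print([ (r,np.round(g[r,c-3:c+4]).astype(int)) for r in range(r0,r1)])
E
```

```text
screws [[225.13 209.59]
 [225.38 209.85]
 [225.3  208.49]]
plates [[229.57 221.81]
 [223.67 221.16]
 [216.49 218.67]]
plate [ 48.44 179.68] screw [(0.06, array([ 76.64, 194.98])), (0.07, array([ 75.98, 193.78]))]
plate [ 47.67 194.68] screw [(0.06, array([ 76.1 , 194.26])), (0.07, array([ 75.44, 193.07]))]
plate [ 50.95 213.66] screw [(0.06, array([ 79.45, 195.03])), (0.07, array([ 78.77, 193.83]))]
[277.97051109 201.29357793] [270.12699261 209.70456969]
(0, 0) plate (array([0.59309411, 0.06931083, 0.04874276]), np.float64(0.003354084887299486)) screw (array([0.62415586, 0.07926391, 0.05669085]), np.float64(0.0021655613614112224))
(1.4, -1) plate (array([0.59448821, 0.06789355, 0.05298831]), np.float64(0.000495405466431717)) screw (array([0.62545346, 0.07778151, 0.06097279]), np.float64(0.0017463320946694727))
(1.4, 0) plate (array([0.59473001, 0.06831495, 0.04868287]), np.float64(0.00047639899753458396)) screw (array([0.62580816, 0.07826039, 0.05660439]), np.float64(0.0016971561498765517))
(0, -1) plate (array([0.5928561 , 0.0688873 , 0.05304743]), np.float64(0.0033263942253130506)) screw (array([0.62380521, 0.07878299, 0.06105811]), np.float64(0.0021074142064665224))
[(216, array([ 37,  55,  81, 104, 110, 109, 108])), (217, array([27, 37, 66, 97, 93, 73, 63])), (218, array([31, 48, 72, 96, 85, 51, 30]))]
[(215, array([64, 53, 48, 57, 57, 51, 53])), (216, array([32, 33, 53, 80, 77, 53, 40])), (217, array([30, 41, 68, 99, 90, 54, 32]))]
[(213, array([ 62,  68,  79,  98,  96,  90, 102])), (214, array([30, 40, 67, 98, 92, 63, 55])), (215, array([ 39,  60,  84, 106,  94,  55,  33]))]
```

Run:
```python
from h import *
C=np.array([.5159,-.0960]);state(C)
rows([.5118,-.1450],C,.0495,4.48-np.arange(0,20)*.08)
```

```text
t 15.5 p [ 0.5088 -0.1445] 0.1015 f [-17.9   1.9   9.2] |fxy| 18.0
th -1.7167 r 0.0491 fr 0.68 ft -18.01
[[-0.16, -0.33], [-0.06, -0.19], [-0.04, -0.19], [-0.02, -0.2], [-0.01, -0.2]]
[[0.0, -0.2], [0.03, -0.19], [0.03, -0.2], [0.06, -0.19], [0.07, -0.18]]
[[0.08, -0.18], [0.1, -0.18], [0.11, -0.16], [0.12, -0.16], [0.13, -0.14]]
[[0.15, -0.13], [0.16, -0.13], [0.16, -0.1], [0.18, -0.1], [0.18, -0.08]]
end [ 0.46722469 -0.08699939]
```

{"op": "carry_out", "data": {"series": [[[-0.08, -0.16, 0, 0, 0, 0], [-0.08, -0.17, 0.01, 0, 0, 0], [-0.06, -0.19, 0.01, 0, 0, 0], [-0.04, -0.19, 0, 0, 0, 0], [-0.02, -0.2, 0, 0, 0, 0]]]}}

```text
clock: 16.0
tcp_pos: [0.4932, -0.1396, 0.1019]
orientation: [2.749, 1.521, 0.0]
contact_force: [0.8, 0.1, -4.8]
opening: 0.0167
grasp_force: 39.9
```

{"op": "carry_out", "data": {"series": [[[-0.01, -0.2, 0, 0, 0, 0], [0, -0.2, 0, 0, 0, 0], [0.03, -0.19, 0, 0, 0, 0], [0.03, -0.2, 0, 0, 0, 0], [0.06, -0.19, 0, 0, 0, 0]]]}}

```text
clock: 16.5
tcp_pos: [0.4782, -0.1276, 0.102]
orientation: [2.748, 1.52, 0.001]
contact_force: [4.9, -3.7, -10.3]
opening: 0.0166
grasp_force: 39.4
```

```bash
python3 -c "
from h import *
state(np.array([.5159,-.0960]))"
```

```text
t 16.5 p [ 0.4782 -0.1276] 0.102 f [  4.9  -3.7 -10.3] |fxy| 6.2
th -2.4433 r 0.0492 fr -1.38 ft 6.04
```

{"op": "carry_out", "data": {"series": [[[0.07, -0.18, 0.02, 0, 0, 0], [0.08, -0.18, 0, 0, 0, 0], [0.1, -0.18, 0, 0, 0, 0], [0.11, -0.16, 0, 0, 0, 0], [0.12, -0.16, 0, 0, 0, 0]]]}}

```text
clock: 17.0
tcp_pos: [0.4689, -0.1107, 0.1019]
orientation: [2.748, 1.52, 0.001]
contact_force: [3.4, -3.8, -4.5]
opening: 0.0166
grasp_force: 40.0
```

{"op": "carry_out", "data": {"series": [[[0.13, -0.14, 0, 0, 0, 0], [0.15, -0.13, 0, 0, 0, 0], [0.16, -0.13, 0, 0, 0, 0], [0.16, -0.1, 0, 0, 0, 0], [0, 0, 0, 0, 0, 0]]]}}

```text
clock: 17.5
tcp_pos: [0.4666, -0.0949, 0.1018]
orientation: [2.748, 1.521, 0.001]
contact_force: [1.1, -3.5, -0.4]
opening: 0.0168
grasp_force: 40.3
```

```bash
cat >> m.py <<'E'
def meas(tag,bbp,k=8):
    a=avg('top',k);np.save(tag+'.npy',a,allow_pickle=True);s=screw(a,(219,204,232,214))
    g=a['image'].mean(2); r0=216; 
    p=blob(a,bbp,35); P=st(plane(a,*p,.0515));S=st(plane(a,*s,.06)); print('plate',p.round(2),P,'screw',s.round(2),S,'dy',(P-S)[1].round(2)); return a
E
python3 - <<'E'
from m import *
state(np.array([.5159,-.0960]))
a=meas('top4',(216,217,228,226))
print(np.round(a['image'].mean(2)[207:228,212:234]).astype(int))
b=avg('side',6);np.save('side4.npy',b,allow_pickle=True)
A=zoom(a,(205,198,245,230),10,2);B=zoom(b,(255,190,295,222),10,2);cv2.imwrite('pics/z4.png',np.hstack([A,B]))
E
```

```text
t 17.5 p [ 0.4666 -0.0949] 0.1018 f [ 1.1 -3.5 -0.4] |fxy| 3.7
th 3.1184 r 0.0493 fr -1.21 ft 3.49
plate [220.51 220.35] [ 48.4  202.92] screw [224.89 209.7 ] [ 76.28 195.53] dy 7.39
[[ 62  60  57  59  63  66  71  76  79  83  92 100 110 117 115 112 113 116
  123 128 130 130]
 [ 90  83  75  66  62  60  61  61  57  60  66  80  94 100  92  82  77  80
   98 109 113 116]
 [116 112 106  99  96  96  90  79  70  64  65  82  98 101  92  73  54  46
   56  68  76  83]
 [124 128 128 123 125 127 120 106  99  93  82  87  98 101  93  71  48  45
   49  53  57  59]
 [124 133 133 123 127 134 131 119 119 115  94  79  84  88  79  61  56  77
   85  79  72  65]
 [119 129 130 119 124 133 131 119 120 116  90  67  63  63  62  60  75 106
  116 107 101 100]
 [100 111 111 105 111 122 124 112 114 108  84  60  54  54  55  61  88 119
  127 121 123 128]
 [ 58  64  65  66  78  92 100  94  98  94  73  55  53  53  53  67 100 122
  126 124 130 134]
 [ 31  30  30  32  40  52  56  56  68  84  73  49  46  48  49  63  97 116
  119 122 129 129]
 [ 28  28  29  28  27  29  31  39  68  96  85  49  33  32  34  47  72  92
  102 
[... 336 characters left out ...]
0  84  43  26  28  29  29  29
   28  29  29  28]
 [ 23  24  23  24  26  42  80 118 133 133 114  76  39  28  30  28  30  28
   29  30  30  29]
 [ 22  20  19  17  24  45  86 119 131 128 104  64  33  27  28  29  29  27
   30  29  30  29]
 [ 31  26  24  26  25  42  75 101 112 110  87  50  26  23  24  24  27  28
   28  28  30  29]
 [ 33  30  31  34  32  36  44  56  64  66  53  33  20  22  20  19  22  22
   24  25  27  29]
 [ 30  27  26  29  29  31  24  19  22  24  23  23  25  28  26  24  26  25
   24  22  24  24]
 [ 25  19  17  19  22  20  18  10  14  10  13  24  32  34  33  34  35  32
   32  29  27  21]
 [ 19  11  10   8  11   9   9  10  12  14  16  27  35  36  37  37  37  37
   36  36  33  24]]
```

View pics/z4.png

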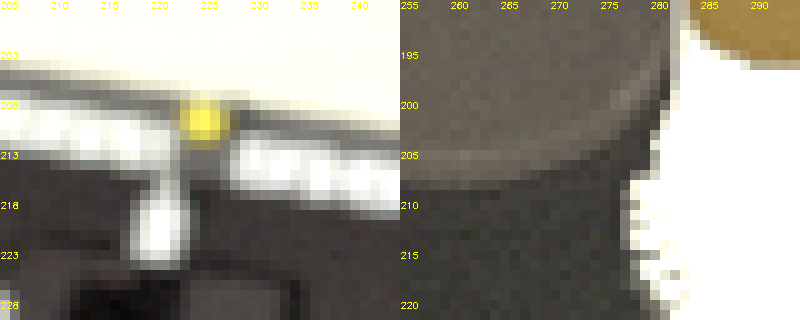

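Run:
```python
from h import *
C=np.array([.5159,-.0960]);p=sense()['tcp_pos'][:2]
rows(p,C,.0495,3.118-np.arange(1,11)*.06)
```

```text
[[0.13, -0.08], [0.13, -0.06], [0.14, -0.06], [0.14, -0.04], [0.14, -0.04]]
[[0.15, -0.03], [0.14, -0.03], [0.15, -0.01], [0.15, -0.0], [0.15, 0.0]]
end [ 0.47567303 -0.06704613]
```

{"op": "carry_out", "data": {"series": [[[0.13, -0.08, 0, 0, 0, 0], [0.13, -0.06, 0, 0, 0, 0], [0.14, -0.06, 0, 0, 0, 0], [0.14, -0.04, 0, 0, 0, 0], [0.14, -0.04, 0, 0, 0, 0]]]}}

```text
clock: 18.7
tcp_pos: [0.4688, -0.0804, 0.1016]
orientation: [2.749, 1.52, -0.0]
contact_force: [1.4, -5.4, 5.2]
opening: 0.0165
grasp_force: 40.9
```

{"op": "carry_out", "data": {"series": [[[0.15, -0.03, 0, 0, 0, 0], [0.14, -0.03, 0, 0, 0, 0], [0.15, -0.01, 0, 0, 0, 0], [0.15, 0, 0, 0, 0, 0], [0, 0, 0, 0, 0, 0]]]}}

```text
clock: 19.2
tcp_pos: [0.4738, -0.0694, 0.1015]
orientation: [-2.749, -1.521, 0.001]
contact_force: [-1.1, -4.5, 7.3]
opening: 0.0169
grasp_force: 41.1
```

```bash
cat >> m.py <<'E'
def align(a):
    g=a['image'].mean(2)
    def cr(v,c0,t): 
        i=[k for k in range(len(v)-1) if (v[k]-t)*(v[k+1]-t)<=0][0]; return c0+i+(t-v[i])/(v[i+1]-v[i])
    B=[]
    for r in(212,213):
        L=cr(g[r,220:226],220,88);Rr=cr(g[r,226:231],226,88);B.append((L+Rr)/2+.176*(r-216.5)*1.0*1)
    print('block ctr extrapolated to row 216.5',np.round(B,2))
    for r in(216,217,218):
        c=int(np.argmax(g[r,219:228]))+219;v=np.clip(g[r,c-2:c+3]-30,0,None);print(r,'tip',(c+(v*np.arange(-2,3)).sum()/v.sum()-.176*(216.5-r)).round(2) if 0 else (c+(v*np.arange(-2,3)).sum()/v.sum()+.176*(r-216.5)).round(2))
E
python3 - <<'E'
from m import *
state(np.array([.5159,-.0960]))
a=meas('top5',(218,217,230,226))
print(np.round(a['image'].mean(2)[210:220,218:232]).astype(int))
for t in('top2','top4','top5'): print(t);align(np.load(t+'.npy',allow_pickle=True).item())
E
```

```text
t 19.2 p [ 0.4738 -0.0694] 0.1015 f [-1.1 -4.5  7.3] |fxy| 4.7
th 2.5769 r 0.0498 fr -1.47 ft 4.42
plate [222.99 220.59] [ 48.81 196.63] screw [224.91 209.61] [ 76.5  195.51] dy 1.12
[[125 113 107  99  83  87  98 100  92  70  47  44  51  53]
 [132 122 122 117  94  79  85  87  79  64  59  80  90  87]
 [129 117 119 114  89  67  64  64  60  60  76 108 121 115]
 [118 108 113 106  82  61  54  52  55  63  88 118 126 122]
 [ 89  89  95  89  69  57  53  51  52  65  98 120 120 119]
 [ 49  50  54  53  51  65  70  59  48  60  92 110 111 117]
 [ 28  26  28  31  51  82  86  64  39  40  62  80  91 103]
 [ 27  27  29  38  66  94  90  59  34  26  33  43  51  60]
 [ 27  29  37  62  93 114 105  72  42  26  29  28  30  29]
 [ 28  30  47  85 116 129 120  92  54  30  28  28  28  29]]
top2
block ctr extrapolated to row 216.5 [224.84 224.8 ]
216 tip 224.34
217 tip 224.33
218 tip 224.21
top4
block ctr extrapolated to row 216.5 [224.45 224.29]
216 tip 221.11
217 tip 221.02
218 tip 221.12
top5
block ctr extrapolated to row 216.5 [224.41 224.26]
216 tip 223.67
217 tip 223.42
218 tip 223.37
```

{"op": "carry_out", "data": {"series": [[[0.08, 0, 0.01, 0, 0, 0], [0.08, 0, 0, 0, 0, 0], [0.08, 0.01, 0, 0, 0, 0], [0, 0, 0, 0, 0, 0], [0, 0, 0, 0, 0, 0]]]}}

```text
clock: 20.1
tcp_pos: [0.4764, -0.0656, 0.1014]
orientation: [-2.749, -1.521, 0.001]
contact_force: [-1.5, -3.3, 9.7]
opening: 0.0168
grasp_force: 41.5
```

Run:
```python
from m import *
state(np.array([.5159,-.0960]))
a=meas('top6',(219,217,231,226));align(a)
b=avg('side',6);np.save('side6.npy',b,allow_pickle=True)
print(np.round(b['image'].mean(2)[196:216,258:284]).astype(int))
```

```text
t 20.1 p [ 0.4764 -0.0656] 0.1014 f [-1.5 -3.3  9.7] |fxy| 3.6
th 2.4858 r 0.0499 fr -0.85 ft 3.53
plate [223.39 220.6 ] [ 48.94 195.62] screw [224.8  209.51] [ 76.71 195.82] dy -0.2
block ctr extrapolated to row 216.5 [224.4  224.25]
216 tip 224.13
217 tip 224.02
218 tip 224.02
[[ 53  56  53  50  47  50  49  49  47  48  43  32  31  30  33  30  44  99
  142 152 150 149 148 147 148 148]
 [ 49  50  48  50  48  48  45  41  36  30  31  34  34  30  29  27  90 139
  153 151 149 150 149 147 148 148]
 [ 40  42  38  35  36  31  31  29  31  33  35  33  31  33  29  23  87 136
  150 150 151 150 150 148 148 147]
 [ 29  28  30  30  30  31  31  33  31  32  34  32  31  33  32  24  87 138
  149 145 146 148 149 151 149 148]
 [ 34  33  32  31  30  33  32  32  30  31  32  32  32  32  31  26  88 141
  143 126 121 131 146 151 150 148]
 [ 30  30  32  31  29  31  30  29  31  29  32  27  31  31  29  26  84 134
  134 113 114 115 139 151 149 148]
 [ 30  32  29  34  29  30  29  31  30  31  34  32  31  32  29  28  50  72
   73  86  89  82 126 153 151 150]
 [ 33  31  30  28  30  31  29  31  32  31  29  30  31  29
[... 660 characters left out ...]
30  38 113
  146 142 142 130 134 148 149 149]
 [ 28  28  29  28  29  27  29  29  29  30  30  29  29  31  32  29  25  56
   80  92  94 130 152 148 148 150]
 [ 31  29  29  28  27  30  30  30  28  32  32  30  29  32  28  31  29  27
  112 150 145 141 144 146 147 149]
 [ 29  28  29  28  30  31  29  31  32  29  31  30  30  31  34  28  32  27
   56 122 128 113 124 140 150 148]
 [ 27  29  28  29  32  29  26  31  29  29  28  31  30  30  30  32  29  34
   39 108 143 144 148 145 143 124]
 [ 28  28  29  31  29  29  29  28  32  31  28  31  30  33  30  31  33  30
   37  46  70 100 115  98  54  24]
 [ 27  29  28  28  30  31  31  29  25  32  28  30  31  29  30  32  30  32
   33  41  42  39  37  33  34  35]]
```

{"op": "carry_out", "data": {"series": [[[0.05, 0, 0, 0, 0, 0], [0.05, 0.01, 0, 0, 0, 0], [0, 0, 0, 0, 0, 0], [-0.02, 0, -0.02, 0, 0, 0], [0, 0, 0, 0, 0, 0]]]}}

```text
clock: 21.3
tcp_pos: [0.4773, -0.0643, 0.1016]
orientation: [-2.749, -1.521, 0.001]
contact_force: [0.2, -2.9, 3.7]
opening: 0.0167
grasp_force: 40.7
```

Run:
```python
from m import *
state(np.array([.5159,-.0960]))
a=meas('top7',(219,217,231,226));align(a);state(np.array([.5159,-.0960]))
```

```text
t 21.3 p [ 0.4773 -0.0643] 0.1016 f [ 0.2 -2.9  3.7] |fxy| 2.9
th 2.4535 r 0.05 fr -1.96 ft 2.13
plate [223.65 220.57] [ 49.13 194.99] screw [224.94 209.59] [ 76.55 195.45] dy -0.46
block ctr extrapolated to row 216.5 [224.43 224.26]
216 tip 224.29
217 tip 224.17
218 tip 224.14
t 21.7 p [ 0.4775 -0.0642] 0.1016 f [-1.6 -3.7  2. ] |fxy| 4.0
th 2.451 r 0.0498 fr -1.14 ft 3.84
```

{"op": "carry_out", "data": {"series": [[[-0.02, 0, 0, 0, 0, 0], [0, 0, 0, 0, 0, 0]]], "grip": 0, "force": 20}}

```text
clock: 21.9
tcp_pos: [0.4774, -0.0645, 0.1017]
orientation: [-2.749, -1.521, 0.0]
contact_force: [-1.3, -1.4, 1.4]
opening: 0.0166
grasp_force: 40.6
```

{"op": "carry_out", "data": {"series": [[[0, 0, 0, 0, 0, 0], [0, 0, 0, 0, 0, 0], [0, 0, 0, 0, 0, 0], [0, 0, 0, 0, 0, 0], [0, 0, 0, 0, 0, 0]]], "grip": 0.5}}

```text
clock: 22.4
tcp_pos: [0.4775, -0.0645, 0.1017]
orientation: [-2.749, -1.521, 0.0]
contact_force: [0.3, -0.2, -0.4]
opening: 0.0423
grasp_force: 0.0
```

Released cleanly. Next I rise straight up and clear both cameras' views.

{"op": "carry_out", "data": {"series": [[[0, 0, -0.3, 0, 0, 0], [0, 0, -0.7, 0, 0, 0], [0, 0, -1, 0, 0, 0], [0, 0, -1, 0, 0, 0], [0, 0, -1, 0, 0, 0]]]}}

```text
clock: 22.9
tcp_pos: [0.4775, -0.065, 0.1834]
orientation: [2.749, 1.52, 0.0]
contact_force: [0.3, 1.0, 0.6]
opening: 0.0427
grasp_force: 0.0
```

{"op": "carry_out", "data": {"series": [[[0, 0, -1, 0, 0, 0], [0, 0, -1, 0, 0, 0], [-0.7, -1, -1, 0, 0, 0], [-0.7, -1, 0, 0, 0, 0], [0, 0, 0, 0, 0, 0]]]}}

```text
clock: 23.4
tcp_pos: [0.4267, -0.0677, 0.2425]
orientation: [-2.747, -1.518, -0.005]
contact_force: [1.0, 0.0, -0.7]
opening: 0.0427
grasp_force: 0.0
```

Run:
```python
from m import *
state()
a=meas('top8',(219,217,231,226));align(a)
b=avg('side',8);np.save('side8.npy',b,allow_pickle=True)
A=zoom(a,(205,200,245,230),10,2);B=zoom(b,(255,190,295,220),10,2)
A2=zoom(a,(270,225,326,282),7,1.3);B2=zoom(b,(252,235,308,280),7,1.3)
B2=np.pad(B2,((0,A2.shape[0]-B2.shape[0]),(0,0),(0,0)))
X=np.hstack([A2,B2]);cv2.imwrite('pics/z8.png',np.vstack([np.hstack([A,B])[:, :X.shape[1]],X])[:600]) if 0 else None
t=np.hstack([A,B]);X=np.pad(X,((0,0),(0,t.shape[1]-X.shape[1]),(0,0)));F=np.vstack([t,X]);cv2.imwrite('pics/z8.png',cv2.resize(F,(int(F.shape[1]*.855),int(F.shape[0]*.855))))
```

```text
t 23.4 p [ 0.4267 -0.0677] 0.2425 f [ 1.   0.  -0.7] |fxy| 1.0
plate [223.87 220.64] [ 49.05 194.4 ] screw [225.13 209.6 ] [ 76.62 194.97] dy -0.57
block ctr extrapolated to row 216.5 [224.69 224.59]
216 tip 224.46
217 tip 224.42
218 tip 224.3
```

View pics/z8.png

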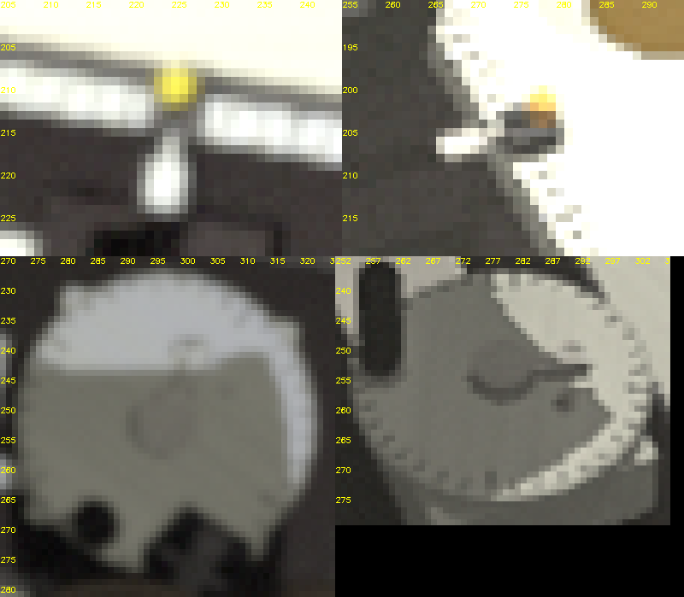

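Run:
```python
from m import *
a=np.load('top8.npy',allow_pickle=True).item()
g=a['image'].mean(2)
g2=g[262:274,279:291];w=np.clip(60-g2,0,None);Y,X=np.indices(w.shape);c=np.array([(w*X).sum()/w.sum()+279,(w*Y).sum()/w.sum()+262]);h=plane(a,*c,.136)[:2]-o
print(c,h,np.hypot(*h),'th',np.arctan2(h[1],h[0]))
for n,bb,sbb in(('side1',(266,207,273,213),(272,197,284,207)),('side8',(264,203,271,210),(272,197,284,207))):
    b=np.load(n+'.npy',allow_pickle=True).item()
    s=screw(b,sbb);p=blob(b,bb,42);off=np.array([1.4,-1]);print(n,s.round(2),p.round(2),'plate',st(plane(b,*(p+off),.053)),'screw',st(plane(b,*(s+off),.061)))
    print(np.round(b['image'].mean(2)[202:214,262:278]).astype(int))
```

```text
[284.02326802 270.13210496] [-0.03988231  0.03465573] 0.052835767329577524 th 2.4261994895984182
side1 [277.97 201.29] [270.13 209.7 ] plate [ 48.83 179.33] screw [ 78.19 194.2 ]
[[ 36  35  35  35  35  34  48  60  66 113 134 127 105  83  86  86]
 [ 37  36  34  34  36  36  39  53  58 108 119  72  47  46  45  52]
 [ 37  37  37  35  34  35  32  48  57  50  88  83  37  41  43  53]
 [ 36  34  38  35  35  37  35  37  52  60  61  52  47  59  55  57]
 [ 33  34  35  35  33  35  35  32  39  54  59  44  39  51  50  39]
 [ 35  35  34  35  37  33  32  31  35  53  62  54  48  42  38  35]
 [ 35  34  35  34  33  38  43  46  55  76  80  71  79  73  63  72]
 [ 36  36  37  37  33  58  79  97 117 130 122 107  94  95 120 134]
 [ 36  34  34  31  30  52 104 129 124 126 125  92  54  89 116 114]
 [ 32  32  32  29  31  27  91 122 104  84  70  52  57  53 105 139]
 [ 30  33  29  32  31  31  42  50  45  41  37  35  52  58  73 116]
 [ 28  33  31  32  35  32  33  34  33  34  36  33  38  55  58 104]]
side8 [277.96 201.28] [268.3  206.09] plate [ 49.52 194.39] screw [ 78.18 194.26]
[[ 34  35  34  37  34  33  51  61  70 121 144 138 112  89  92  91]
 [ 36  36  35  36  33  36  38  53  60 114 125  77  51  49  49  52]
 [ 35  35  34  35  35  38  40  63  70  58 100  97  41  40  44  56]
 [ 36  36  35  36  52  78  88 116 122 102 114  99  58  63  60  60]
 [ 34  35  34  39 107 139 135 140 142 118  78  50  41  53  51  38]
 [ 33  30  30  33  97 133 129 126 109  83  70  58  46  38  35  37]
 [ 32  31  32  28  43  76  74  53  47  46  58  67  61  65  71  77]
 [ 31  32  33  33  33  40  39  33  34  33  51  61  71 126 151 145]
 [ 34  35  37  35  37  34  36  37  36  36  39  57  63 116 137 123]
 [ 35  37  35  36  36  36  37  37  33  37  32  50  63  55 113 148]
 [ 34  35  36  33  36  34  38  36  35  36  34  40  55  62  78 124]
 [ 33  35  35  35  36  36  37  34  33  34  32  31  40  54  62 112]]
```

```bash
python3 -c "
from rig import *
print(close_job())"
```

```text
the job is handed in; nothing more can be done
None
```

The job is handed in: I wound the carriage counter-clockwise to its end stop (17–18 N on the handle), then clockwise to the mark. By camera the pointer is level with it to within about 0.6 mm. I let go with a light clockwise load still on the handle; its angle held, so the return pin should still be on the drive arm, though I could not see the pin itself.

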